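Release the cold box lid and hold it half open

ROBOT

A 7-joint arm with a two-finger parallel gripper is mounted at the origin on the work surface; the furniture and walls round the work are solid. World frame = base frame: x ahead of the robot, y to its left, z up, the work surface at z = 0. Lengths are in m, angles in rad, forces in N, time in s.
With the tool pointing down it reaches from about 0.425 to 0.8 m from the base axis. Payload 8.3 kg.
Tool frame: the origin (TCP) lies between the finger pads; the fingertips stand 11 mm ahead of it and the grasp point (between the pads) lies 8 mm behind it; z points along the fingers, y is the line along which they close (so a half turn about z gives the same grasp; the last joint's range is limited). The gripper opens to 85 mm and grips with 20 to 120 N. Pads are 22 mm wide; open, the fingers measure 114 mm over their backs; the gripper's body (76 mm by 85 mm) begins 54 mm behind the grasp point. The pads swing forward as they close: fully open they stand 13 mm farther back than shut.
Start: joints at [-1.362, 0.383, 0.016, 1.37, -0.006, 1.388, -0.046], TCP at [0.168, 0.602, 0.242] pointing down, gripper open.
Joint ranges: [-2.95, 2.95], [-0.25, 2.06], [-1.52, 1.56], [0.18, 2.33], [-1.44, 4.58], [0.02, 2.06], [-3.01, 3.01]. Speed limits (rad/s): [2.39, 2.39, 3.01, 3.01, 3.14, 3.14, 3.14].

INTERFACE

Orientations are given as [roll, pitch, yaw] about the fixed x, y, z axes, in that order (R = Rz(yaw) Ry(pitch) Rx(roll)).
In Python, from cell import robot gives the robot as it stands.
- The arm moves only by the tool jog_arm, never from a script. Its arguments are lists of equal length, an entry for each row: "delta_pos": the shift along the tool's x, y, z in m, a list of three; "twist": the turn, a rotation vector about the tool's x, y, z in rad, a list of three; "grip": the closure in counts, from 0 (fully open) to 255 (shut). In form: {"delta_pos": [[dx, dy, dz], ...], "twist": [[wx, wy, wz], ...], "grip": [grip, ...]}. A call has 1 to 20 rows; each row shifts and turns the commanded pose from where the row before left it, along the tool's axes as they then stand; what a row does not reach is not made up. A row lasts 1/10 s, in which the tool goes at most 50 mm and 8.59 degrees, less where a joint would pass 70% of its speed; a pose out of reach is approached as far as the arm can. A call is refused whole if a number of a shift passes 0.05 or a number of a turn 0.15, either way. A call with a gripper value outside its range is refused whole. The fingers move at their own pace and stop on an object; the grip force is fixed at half the most. Time passes only in rows, so rows that do not move let the fingers close. It gives the time, the measured TCP pose, the force, the opening and the grip force at its end, in the units of the state.
- robot.sense(): the state, without advancing time (a new reading comes with each control period).
- robot.camera(name): name is "side" or "top"; returns (picture, depth): 384x512x3 uint8, red, green, blue; 384x512 float32, m along the optical axis (not along the pixel's ray), 0 where there is no reading.
- robot.camera_model(name): a dict with "vertical_fov" (degrees; the focal length in pixels is half the picture's height over the tangent of half this angle, whatever the lens; pixels are square), "cx", "cy" (the principal point, pixels), "extrinsics" (4x4, takes a point from camera to world coordinates). Camera axes: x right, y down, z forward; pixel columns grow to the right and rows downward; lengths in m; the calibration is good to about 2 mm. A picture is of the moment at which its call begins. camera_model takes no time and is no camera call.
- robot.sign_off(): hands the job in; it is judged then, once.
The state is a dict: "time": time; "joint_positions": joint angles; "dq": joint speeds; "effort": joint torques, N m; "tool_pos": TCP position; "orientation": TCP orientation; "ft_force": force on the tool from outside, world axes, zero at the start; "torque": the same for the moment, N m; "width": finger opening in m; "grip_force": force on a finger pad.
Only numpy, scipy, OpenCV 4.12 (cv2) and the standard library are available. Lean on these libraries where they do the work, as an engineer would, in place of code of your own. Each camera call takes 0.05 s, during which the arm holds its last target. There are 200 camera calls.

TASK

Press the release lever on the front of the bench cooler down until it clicks and stays down by itself, and take the fingers off it. Then lift the cooler's lid by its bow handle to 45 degrees and hold it there, still, so that a colleague can get at the cold tubes: the lid falls shut if let go, so the program finishes with the gripper still holding the handle. Leave the other things on the bench as they are.

Things in the scene. Friction and masses are not known exactly. Their poses are not given: they have to be found in the camera images.
- cooler: insulated bench cooler, 134 (x) x 180 (y) x 103 mm, fixed to the bench, with a hinged lid, a release lever low on the middle of its front and a bow handle on the lid. Origin at the centre of its underside; its +z is up and its -x side is the front with the lever, its +x side the back with the hinge; it is turned by up to 0.3 rad from facing the robot. Lid top 90 mm above the bench.
- cooler_lid (a joint): opening angle of the lid about its back edge, rad: 0 shut, 0.785 is 45 degrees, at most 1.75. The lid (about 0.25 kg with handle) has no stay and falls shut when let go. While the lever is up, a hook over the front lip locks the lid.
- lid_hinge (a point): middle of the lid's hinge line, at (63, 0, 70) mm in the cooler's frame; the hinge line runs along the cooler's y; axes as the cooler's. Does not move.
- handle_bar (a point): middle of the bar of the lid's steel bow handle: a round bar 10 mm thick along the cooler's y, 110 mm between its two posts, 40 mm above the lid's top (35 mm clear below it). Lid shut: at (-40, 0, 130) mm in the cooler's frame, that is 103 mm in front of and 60 mm above the hinge line; it turns with the lid on a circle of 119 mm radius. Held between two fingers from above, the bar can turn in the grip as the lid opens.
- lever (a joint): angle of the release lever, rad: 0 up (lid locked), 0.6 fully down at its stop (lid free). Sprung upward: takes about 1 N at the pad at first and up to 4 to 5 N at about 0.3; pressed past about 0.45, a sprung roller clicks in behind it and it stays down by itself (it rests at about 0.55). Let go earlier, it springs back up.
- lever_pad (a point): press point on top of the lever's flat pad, 58 mm in front of the lever's pivot. The pad is 36 mm wide (cooler's y), 70 mm long and 6 mm thick, its far end 80 mm from the pivot. The pivot runs along the cooler's y at (-66, 0, 48) mm in the cooler's frame. Lever up, the pad's front end rises 0.3 rad above level (press point at (-121, 0, 68) mm in the cooler's frame); lever down, it dips 0.3 rad (press point about 34 mm above the bench).
- handle: the bow handle as a part of the lid, which turns with it; its origin lies on the hinge line, not at the bar (see handle_bar)
- beaker: open clear beaker, 74 mm across, 90 mm tall, stands to the left of the cooler, bystander; origin at the centre of its underside
- reagent_bottle: brown bottle with a screw cap, 60 mm across, 125 mm tall, stands to the right of the cooler, bystander; origin at the centre of its underside
- tip_box: pipette tip box with clear lid, 93x128x53 mm, bystander; origin at the centre of its underside
- timer: flat lab timer, 68x62x17 mm, bystander; origin at the centre of its underside
- ink_stamp: small black hand stamp with a knob grip, 23x36x59 mm, standing, bystander; origin at the centre of its underside

How it is judged:
On the way, in this order (a step that is already met when the one before it is completed fails the run):
1. the lever stays down by itself with the fingers off it, the lid still shut (value of joint lever above 0.5 rad and contact force between each of the fingers, the arm and lever below 0.3 N and value of joint cooler_lid below 0.1 rad), for 0.2 s.
2. the fingers hold the lid by its handle at 45 degrees, give or take 5 (value of joint cooler_lid between 0.698 and 0.873 rad and contact force between the fingers and handle above 1 N and value of joint lever above 0.5 rad), for 0.3 s.
At the end, for the whole second after the job is handed in: The program finishes holding: the fingers press on the lid's handle with more than 1 N, the lid is still (below 0.1 rad/s) at 40 to 50 degrees, the lever is down in its detent (over 0.5 rad), and each bystander stands within 30 mm of where it was, upright (all of step 2 and velocity of joint cooler_lid between -0.1 and 0.1 rad/s and distance of each of beaker, reagent_bottle, tip_box, timer, ink_stamp from where it was at the start of the episode below 0.03 m and angle between each of beaker, reagent_bottle, tip_box, timer, ink_stamp's own z axis and vertical below 0.3 rad); the arm keeps its last pose, push and grip.
It fails at once if a bystander is shoved or knocked over (distance of any of beaker, reagent_bottle, tip_box, timer, ink_stamp from where it was at the start of the episode above 0.03 m or angle between any of beaker, reagent_bottle, tip_box, timer, ink_stamp's own z axis and vertical above 0.3 rad).
It also fails if it takes over 43 s, if anything falls off the work surface, if the arm or the gripper's body presses on something with over 40 N, if the wrist force passes 120 N, or if a joint passes its speed limit or range.

## Working session

There is one attempt and no reset: what is moved stays moved. The work goes in short steps, Python scripts to look and compute and a tool call to move; the robot and the scene stay as the last step left them, time stands still between calls to the robot, and variables do not carry over. Pictures are saved under pics/ and viewed, at most 10 in all, crops included, and the job is handed in when it is done.

Besides the shell and the picture viewer there is one more tool, called after ">>>" as a command line: name --argument value ..., lists and objects as JSON in quotes. jog_arm: Moves the arm, as the interface text tells. Its arguments: {"type":"object","properties":{"delta_pos":{"type":"array"},"twist":{"type":"array"},"grip":{"type":"array"}},"required":["delta_pos","twist","grip"]}

```bash
mkdir -p pics; python3 - <<'E'
from cell import robot
import numpy as np,cv2
s=robot.sense();print({k:np.round(v,3).tolist() for k,v in s.items()})
for n in("top","side"):
    p,d=robot.camera(n);m=robot.camera_model(n);print(n,{k:np.round(v,4).tolist() for k,v in m.items()})
    cv2.imwrite(f"pics/{n}0.png",p[...,::-1]);np.save(f"{n}_d.npy",d);np.save(f"{n}_p.npy",p)
E
```

```text
{'time': 0.0, 'joint_positions': [-1.362, 0.384, 0.016, 1.371, -0.006, 1.388, -0.047], 'dq': [-0.002, 0.002, -0.001, 0.001, 0.0, 0.002, 0.0], 'effort': [-0.0, -62.759, 0.844, -37.182, 0.017, 0.014, -0.0], 'tool_pos': [0.168, 0.602, 0.241], 'orientation': [-3.14, 0.0, 2.87], 'ft_force': [-0.776, -0.207, -0.245], 'torque': [0.018, -0.019, 0.019], 'grip_force': 0.0, 'width': 0.085}
top {'vertical_fov': 49.1306, 'cx': 254.747, 'cy': 192.0497, 'extrinsics': [[0.0, -0.9834, 0.1812, 0.2896], [-0.9999, -0.0031, -0.0168, -0.0281], [0.0171, -0.1812, -0.9833, 1.4441], [0.0, 0.0, 0.0, 1.0]]}
side {'vertical_fov': 50.9228, 'cx': 256.9317, 'cy': 197.9808, 'extrinsics': [[-0.3222, 0.8348, -0.4465, 1.0244], [0.9466, 0.278, -0.1633, 0.1488], [-0.0122, -0.4753, -0.8798, 1.058], [0.0, 0.0, 0.0, 1.0]]}
```

View pics/top0.png

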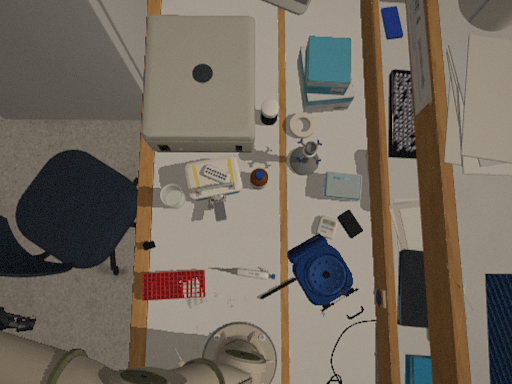

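View pics/side0.png

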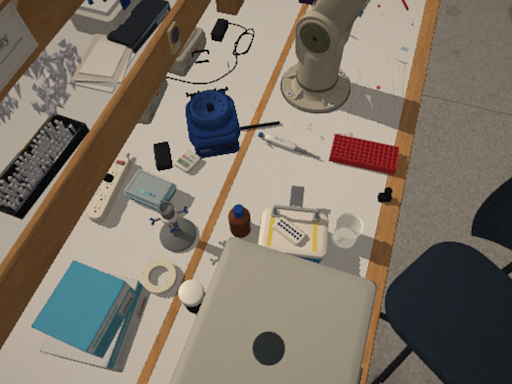

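The top view shows the cooler at about (213,178), its grey lever at (217,207), the beaker at (173,195) and the bottle at (259,177). The side view shows the cooler at (293,230), with the lever at (297,196).

```bash
cat > h.py <<'E'
import numpy as np,cv2
from cell import robot
def model(n):
    m=robot.camera_model(n);return m,192/np.tan(np.radians(m["vertical_fov"])/2),np.array(m["extrinsics"])
def cloud(n,d):
    m,f,E=model(n);v,u=np.mgrid[:384,:512]
    c=np.stack([(u-m["cx"])/f*d,(v-m["cy"])/f*d,d],-1)
    return c@E[:3,:3].T+E[:3,3]
def ray(n,u,v,z):
    m,f,E=model(n);r=E[:3,:3]@[(u-m["cx"])/f,(v-m["cy"])/f,1];o=E[:3,3]
    return o+r*(z-o[2])/r[2]
E
python3 - <<'E'
from h import *
p=np.load("top_p.npy");q=np.load("side_p.npy")
a=cv2.resize(p[145:225,150:280],None,fx=6,fy=6,interpolation=cv2.INTER_CUBIC)[:480]
b=cv2.resize(q[170:270,220:380],None,fx=5,fy=5,interpolation=cv2.INTER_CUBIC)
cv2.imwrite("pics/c1.png",a[...,::-1]);cv2.imwrite("pics/c2.png",b[...,::-1])
d=np.load("top_d.npy");P=cloud("top",d)
print("z map rows 150-222 step 4, cols 160-276 step 4")
for r in range(150,222,4):print(r,(P[r,160:276:4,2]*1000).astype(int).tolist())
E
```

```text
z map rows 150-222 step 4, cols 160-276 step 4
150 [50, 64, 58, 61, 57, 59, 53, 53, 53, 53, 59, 55, 55, 56, 60, 60, 58, 57, 62, 61, 63, 58, 60, 57, 2, -1, 5, 2, 2]
154 [-1, 4, 0, -1, 1, 1, 3, 4, 0, 2, 3, -1, 0, -5, 3, -2, 3, -4, 2, -1, 0, -5, 2, 4, 3, -3, -7, -2, -2]
158 [0, 0, 1, 1, 0, 1, -2, 1, -5, 0, 2, -3, 0, -3, 88, 83, 86, 91, 89, 76, 4, 4, 3, -5, -3, 0, 1, 1, -7]
162 [1, 1, -1, -4, 4, 0, 0, 2, -4, 85, 88, 84, 87, 85, 89, 87, 87, 94, 89, 81, 2, -2, 2, -2, -2, 3, 5, 1, 0]
166 [-2, 2, -1, -2, -1, 2, 1, 83, 88, 91, 88, 88, 100, 88, 88, 88, 85, 93, 89, 92, 4, 1, 1, 1, 0, 1, 0, 0, 0]
170 [-3, -2, -6, 0, 4, 2, 77, 86, 88, 90, 91, 103, 103, 101, 103, 96, 87, 93, 90, 93, -1, -2, -5, 0, 85, 90, 3, -2, 0]
174 [2, -3, -2, -4, -1, -1, 0, 87, 87, 85, 83, 101, 100, 100, 104, 106, 101, 96, 91, 85, 0, 0, 6, 82, 123, 125, 92, 0, 1]
178 [0, -1, 1, 1444, -3, 4, -5, 87, 89, 91, 91, 89, 86, 100, 102, 103, 104, 98, 89, 90, 85, 4, 2, 90, 116, 124, 82, -3, -1]
182 [-5, -4, 0, -3, 1, -4, -3, 94, 88, 89, 91, 86, 94, 88, 85, 94, 101, 90, 94, 91, 89, 4, 2, 82, 89, 87, 92, -7, -3]
186 [3, 3, 85, 82, 84, 1,
[... 255 characters left out ...]
, 83, 94, 88, 89, 76, 26, 5, -1, -2, 1, -7, 2, 1, 2, 1, 5, 0]
198 [95, 41, 0, -1, -2, 9, 33, 1444, 84, 90, 81, 47, 39, 77, 76, 82, 57, 3, 3, -4, 4, -1, 2, -1, 0, -3, 0, -2, 0]
202 [-2, 73, 0, -2, 4, 68, 15, -1, 0, 3, 4, 2, 49, -4, 57, 58, 0, 0, 2, 0, 0, 0, 5, 0, -2, -3, -2, -6, 4]
206 [1, 0, 42, 72, 58, 20, -4, 2, 2, 1, -1, -1, 18, 25, 57, 60, 0, -4, -4, 0, 0, 0, 0, 0, -1, 0, 2, 5, 0]
210 [-4, 1, -3, 1, 0, 3, -1, 0, -3, 3, 0, -2, 7, -4, 62, 67, 66, 3, 1, 0, -1, -2, 5, 0, -6, -2, 0, 3, -4]
214 [1, 2, -2, 0, 4, -3, 0, -1, -3, 1, 0, -1, 0, 5, 67, 69, 65, 1, 2, 1, 2, -1, 0, -1, 2, 0, 0, 0, 1]
218 [0, 3, 4, 1, 1, -7, 0, -1, 4, 0, -3, 4, -1, -2, 72, 73, 74, 1, -3, 0, -1, 0, 1, -4, 3, 0, -4, 1, -2]
```

View pics/c1.png

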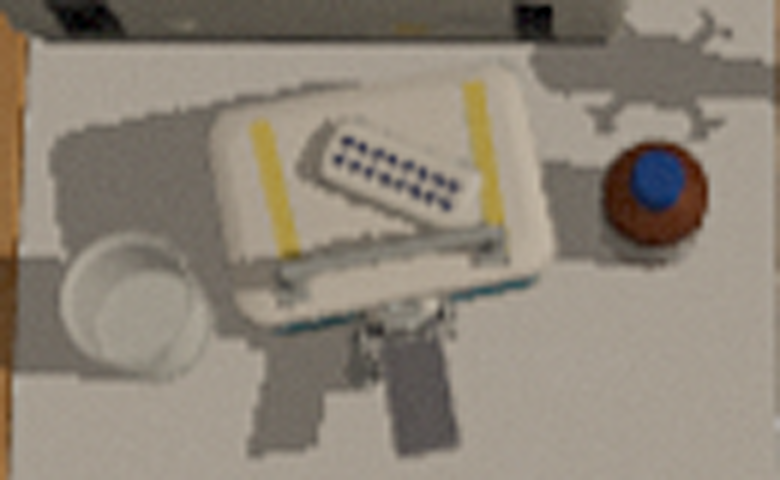

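View pics/c2.png

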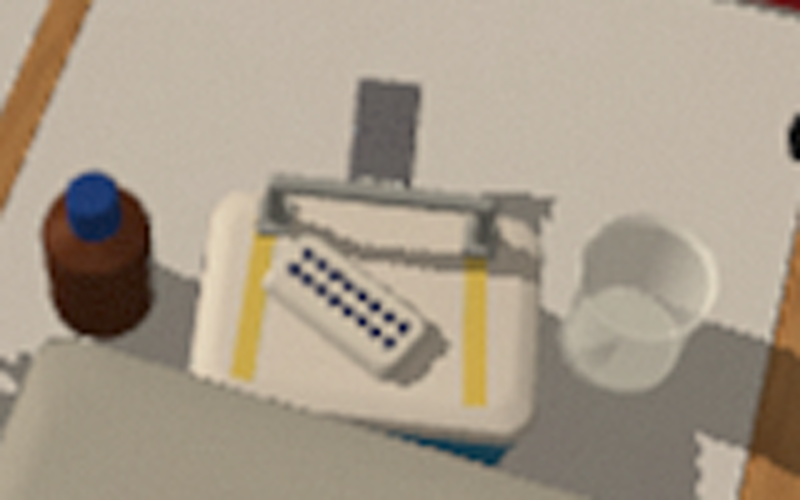

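The crops show the bar running from (290,268) to (500,240) in the top crop. The lever pad runs from (410,335) to (430,450), with a small tube rack printed or fixed on the lid. Next I'll measure.

```bash
python3 - <<'E'
from h import *
for n in("top","side"):
    D=[np.load(n+"_d.npy")]+[robot.camera(n)[1] for _ in range(6)]
    d=np.median(D,0);P=cloud(n,d);X,Y,Z=P[...,0],P[...,1],P[...,2]
    roi=(X>.4)&(X<.68)&(Y<.2)&(Y>-.02)
    lid=roi&(abs(Z-.089)<.012)&(Y>.04-.02)
    nlab,lab,st,c=cv2.connectedComponentsWithStats(lid.astype(np.uint8))
    i=1+st[1:,4].argmax();pts=P[lab==i]
    (r)=cv2.minAreaRect((pts[:,:2]*1000).astype(np.float32));print(n,"lid",r,np.median(pts[:,2]))
    bar=roi&(Z>.122)&(Z<.145)
    nlab,lab,st,c=cv2.connectedComponentsWithStats(bar.astype(np.uint8),connectivity=8)
    for i in range(1,nlab):
        if st[i,4]>8:
            b=P[lab==i];vx,vy,x0,y0=cv2.fitLine((b[:,:2]*1000).astype(np.float32),cv2.DIST_HUBER,0,.01,.01).ravel();print("bar",st[i],np.arctan2(-vx,vy),x0,y0,b.min(0),b.max(0))
    lev=(X>.36)&(X<.52)&(Y<.16)&(Y>0)&(Z>.045)&(Z<.085)
    nlab,lab,st,c=cv2.connectedComponentsWithStats(lev.astype(np.uint8))
    for i in range(1,nlab):
        if st[i,4]>40:
            b=P[lab==i];print("comp",st[i],cv2.minAreaRect((b[:,:2]*1000).astype(np.float32)),b.min(0),b.max(0))
            vx,vy,x0,y0=cv2.fitLine((b[:,:2]*1000).astype(np.float32),cv2.DIST_HUBER,0,.01,.01).ravel();print(vx,vy,x0,y0)
# tall things around
m=(X>.25)&(X<.9)&(abs(Y)<.4)
P=cloud("top",np.load("top_d.npy"))
big=(P[...,2]>.15)&(P[...,0]>.5)&(P[...,1]>-.05)&(P[...,1]<.3)
q=P[big];print("instr",q.min(0),q.max(0),np.percentile(q[:,0],[1,5]))
# bar ends by ray from crops, z=.135 top
for n,u,v in(("top",150+290/6,145+266/6),("top",150+500/6,145+240/6),("side",220+275/5,170+180/5),("side",220+490/5,170+205/5)):print(n,ray(n,u,v,.132))
for n,u,v in(("top",150+393/6,145+345/6),("top",150+440/6,145+335/6)):print(n,ray(n,u,v,.055))
for n,u,v in(("top",150+400/6,145+452/6),("top",150+460/6,145+445/6),("side",220+360/5,170+80/5),("side",220+421/5,170+86/5)):print(n,ray(n,u,v,.074))
E
```

```text
top lid ((582.0340576171875, 91.39663696289062), (138.417236328125, 169.0067596435547), 11.375205993652344) 0.08909547938946105
bar [196 183  37  10 118] -2.939442 547.02167 78.6804 [0.53230634 0.02194682 0.12466735] [0.56064498 0.13589887 0.1375876 ]
comp [208 199  19  23 249] ((484.990478515625, 73.84445190429688), (79.29283142089844, 49.21345901489258), 12.270017623901367) [0.44566447 0.04280548 0.04561669] [0.51931025 0.10501702 0.08481201]
0.9346993 0.35543945 484.37305 68.06897
side lid ((591.6837768554688, 95.73252868652344), (126.10111236572266, 168.5472869873047), 9.701109886169434) 0.08968339328484531
bar [273 204  46  10 182] -2.9413998 552.4826 80.64438 [0.53663727 0.02334962 0.12375055] [0.56551674 0.13818485 0.13744446]
comp [289 185  15  22 268] ((485.40478515625, 67.40400695800781), (71.00045013427734, 35.68246841430664), 11.138118743896484) [0.44863749 0.0440232  0.05626826] [0.51997871 0.08770478 0.08496617]
0.9557208 0.29427505 479.5834 66.26604
instr [ 0.68875195 -0.04760941  0.15002262] [1.11340239 0.29999542 0.20595055] [0.6907856  0.69984618]
top [0.53961317 0.1285223  0.132     ]
top [0.55402367 0.01766917 0.132     ]
side [0.56194235 0.02875618 0.132     ]
side [0.54086957 0.13748749 0.132     ]
top [0.50967171 0.07937065 0.055     ]
top [0.51538792 0.05329354 0.055     ]
top [0.44761973 0.0730885  0.074     ]
top [0.45152207 0.04045177 0.074     ]
side [0.4574773  0.04749469 0.074     ]
side [0.45041232 0.08108844 0.074     ]
```

>>> jog_arm --delta_pos '[[0, 0, 0], [0, 0, 0], [0, 0, 0], [0, 0, 0], [0, 0, 0], [0, 0, 0], [0, 0, 0], [0, 0, 0], [0, 0, 0]]' --twist '[[0, 0, 0.1375], [0, 0, 0.1375], [0, 0, 0.1375], [0, 0, 0.1375], [0, 0, 0.1375], [0, 0, 0.1375], [0, 0, 0.1375], [0, 0, 0.1375], [0, 0, 0]]' --grip '[255, 255, 255, 255, 255, 255, 255, 255, 255]'

```text
time: 1.6
tool_pos: [0.1676, 0.6021, 0.2423]
orientation: [3.142, 0.0, 1.768]
ft_force: [0.2, 0.4, 0.3]
width: 0.0001
grip_force: 0.0
```

>>> jog_arm --delta_pos '[[-0.036, 0.023, 0], [-0.036, 0.023, 0], [-0.036, 0.023, 0], [-0.036, 0.023, 0], [-0.036, 0.023, 0], [-0.036, 0.023, 0], [-0.036, 0.023, 0], [-0.036, 0.023, 0], [-0.0375, 0, 0], [-0.0375, 0, 0], [-0.0375, 0, 0], [-0.0375, 0, 0], [-0.0375, 0, 0], [-0.0375, 0, 0], [-0.0375, 0, 0], [-0.0375, 0, 0], [0, 0, 0], [0, 0, 0]]' --twist '[[0, 0, 0], [0, 0, 0], [0, 0, 0], [0, 0, 0], [0, 0, 0], [0, 0, 0], [0, 0, 0], [0, 0, 0], [0, 0, 0], [0, 0, 0], [0, 0, 0], [0, 0, 0], [0, 0, 0], [0, 0, 0], [0, 0, 0], [0, 0, 0], [0, 0, 0], [0, 0, 0]]' --grip '[255, 255, 255, 255, 255, 255, 255, 255, 255, 255, 255, 255, 255, 255, 255, 255, 255, 255]'

```text
time: 3.4
tool_pos: [0.4645, 0.0614, 0.2425]
orientation: [3.141, -0.0, 1.771]
ft_force: [1.0, 0.3, -0.5]
width: 0.0003
grip_force: 0.0
```

>>> jog_arm --delta_pos '[[0, 0, 0.035], [0, 0, 0.035], [0, 0, 0.035], [0, 0, 0.035], [0, 0, 0]]' --twist '[[0, 0, 0], [0, 0, 0], [0, 0, 0], [0, 0, 0], [0, 0, 0]]' --grip '[255, 255, 255, 255, 255]'

```text
time: 3.9
tool_pos: [0.4609, 0.0631, 0.0984]
orientation: [-3.133, 0.001, 1.775]
ft_force: [-0.7, 0.7, 0.2]
width: 0.0
grip_force: 0.0
```

```bash
python3 - <<'E'
from h import *
q=robot.camera("side")[0];p=robot.camera("top")[0]
b=cv2.resize(q[150:270,220:380],(533,400),interpolation=cv2.INTER_CUBIC)
cv2.imwrite("pics/c3.png",b[...,::-1])
E
```

```text
(no output)
```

View pics/c3.png

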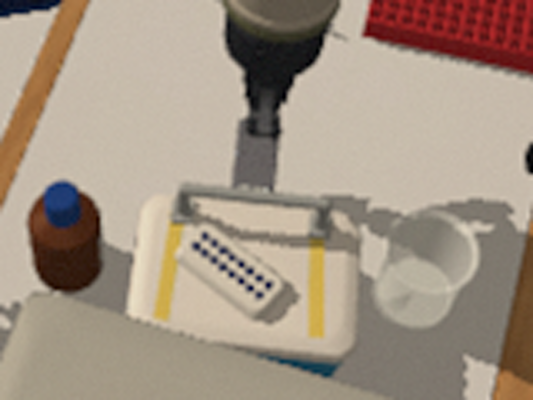

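The tip at (262,132) is over the outer half of the pad. The bystanders are untouched. Pressing now.

>>> jog_arm --delta_pos '[[-0.003, 0.003, 0.01], [0, 0, 0.01], [0, 0, 0.01], [0, 0, 0.01], [0, 0, 0.005], [0, 0, 0]]' --twist '[[0, 0, 0], [0, 0, 0], [0, 0, 0], [0, 0, 0], [0, 0, 0], [0, 0, 0]]' --grip '[255, 255, 255, 255, 255, 255]'

```text
time: 4.6
tool_pos: [0.4673, 0.0595, 0.0564]
orientation: [-3.14, 0.0, 1.77]
ft_force: [0.4, -0.5, -0.1]
width: 0.0001
grip_force: 0.0
```

>>> jog_arm --delta_pos '[[0, 0, 0.004], [0, 0, 0.004], [0, 0, 0.002], [0, 0, 0]]' --twist '[[0, 0, 0], [0, 0, 0], [0, 0, 0], [0, 0, 0]]' --grip '[255, 255, 255, 255]'

```text
time: 5.0
tool_pos: [0.4683, 0.0598, 0.0473]
orientation: [3.141, 0.0, 1.77]
ft_force: [-0.0, -0.4, 2.1]
width: 0.0005
grip_force: 1.0
```

>>> jog_arm --delta_pos '[[0, 0, 0.003], [0, 0, 0.002], [0, 0, 0]]' --twist '[[0, 0, 0], [0, 0, 0], [0, 0, 0]]' --grip '[255, 255, 255]'

```text
time: 5.3
tool_pos: [0.4693, 0.06, 0.044]
orientation: [3.139, -0.001, 1.77]
ft_force: [-5.7, -0.7, 24.7]
width: -0.0003
grip_force: 12.4
```

>>> jog_arm --delta_pos '[[0, 0, -0.02], [0, -0.005, -0.04], [0, 0, -0.05], [0, 0, -0.05], [0, 0, -0.03], [0, 0, 0]]' --twist '[[0, 0, 0], [0, 0, 0], [0, 0, 0], [0, 0, 0], [0, 0, 0], [0, 0, 0]]' --grip '[255, 255, 0, 0, 0, 0]'

```text
time: 5.9
tool_pos: [0.4651, 0.059, 0.2366]
orientation: [3.134, -0.002, 1.77]
ft_force: [0.6, -0.6, 0.7]
width: 0.0581
grip_force: 0.0
```

```bash
python3 - <<'E'
from h import *
n="side";p,_=robot.camera(n);d=np.median([robot.camera(n)[1] for _ in range(5)],0);P=cloud(n,d)
c=np.array([.589,.088]);ex=np.array([np.cos(.2),np.sin(.2)]);ey=np.array([-ex[1],ex[0]])
L=(P[...,:2]-c);a=L@ex;b=L@ey;Z=P[...,2]
m=(abs(b)<.012)&(a<-.075)&(a>-.15)&(Z>.015)&(Z<.1)
o=np.argsort(a[m]);print(m.sum(),np.round(np.c_[a[m],Z[m]][o][::8]*1000).tolist())
bar=(abs(b)<.065)&(abs(a+.04)<.03)&(Z>.122)&(Z<.145);q=P[bar];print(bar.sum(),q.mean(0),np.median(a[bar]),np.percentile(b[bar],[2,98]),np.percentile(Z[bar],[50,90]))
cv2.imwrite("pics/c4.png",cv2.resize(p[120:270,200:400],(640,480))[...,::-1]);print(robot.sense()["tool_pos"])
E
```

```text
121 [[-143.0, 31.0], [-139.0, 34.0], [-135.0, 37.0], [-131.0, 34.0], [-127.0, 38.0], [-123.0, 39.0], [-120.0, 39.0], [-116.0, 40.0], [-113.0, 40.0], [-109.0, 40.0], [-88.0, 75.0], [-84.0, 79.0], [-81.0, 66.0], [-80.0, 81.0], [-78.0, 81.0], [-76.0, 80.0]]
183 [0.55170889 0.08122489 0.13328193] -0.03733603388946095 [-0.05638798  0.05765123] [0.13390652 0.13555507]
[0.46215486 0.05856881 0.23081637]
```

View pics/c4.png

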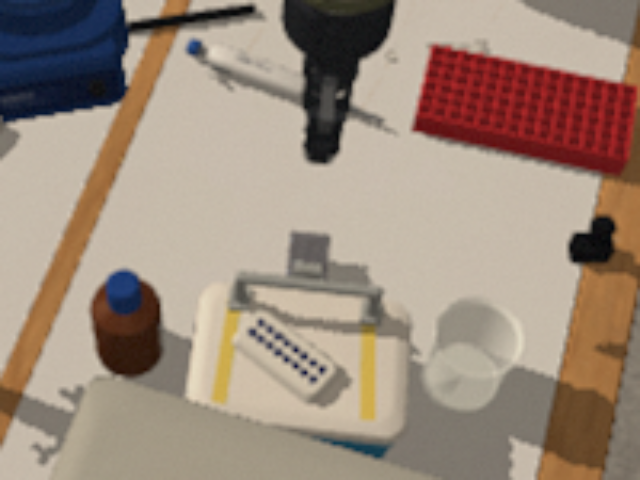

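The pad at (308,250) now slopes down (31–40 mm high), so the lever is latched. The lid is shut and the bystanders haven't moved. Next is the bar.

>>> jog_arm --delta_pos '[[0.001, 0.023, 0], [0.001, 0.023, 0], [0.001, 0.023, 0], [0.001, 0.022, 0], [0, 0, 0], [0, 0, 0], [0, 0, 0.025], [0, 0, 0.025], [0, 0, 0], [0, 0, 0]]' --twist '[[0, 0, 0], [0, 0, 0], [0, 0, 0], [0, 0, 0], [0, 0, 0], [0, 0, 0], [0, 0, 0], [0, 0, 0], [0, 0, 0], [0, 0, 0]]' --grip '[0, 0, 0, 0, 0, 0, 0, 0, 0, 0]'

```text
time: 7.2
tool_pos: [0.5507, 0.0803, 0.1826]
orientation: [-3.141, -0.0, 1.769]
ft_force: [0.4, 0.2, 0.3]
width: 0.0854
grip_force: 0.0
```

>>> jog_arm --delta_pos '[[0, 0, 0.02], [0, 0, 0.02], [0, 0, 0.02], [0, 0, 0], [0, 0, 0], [0, 0, 0], [0, 0, 0], [0, 0, 0], [0, 0, 0], [0, 0, 0], [0, 0, 0], [0, 0, 0]]' --twist '[[0, 0, 0], [0, 0, 0], [0, 0, 0], [0, 0, 0], [0, 0, 0], [0, 0, 0], [0, 0, 0], [0, 0, 0], [0, 0, 0], [0, 0, 0], [0, 0, 0], [0, 0, 0]]' --grip '[0, 0, 0, 0, 255, 255, 255, 255, 255, 255, 255, 255]'

```text
time: 8.4
tool_pos: [0.5501, 0.0804, 0.1227]
orientation: [-3.139, -0.001, 1.77]
ft_force: [-8.7, -0.9, 9.6]
width: 0.008
grip_force: 58.6
```

The bar is gripped. Starting the arc about the hinge.

>>> jog_arm --delta_pos '[[0, 0.0024, -0.004], [0, 0.0026, -0.0039], [0, 0.0027, -0.0038], [0, 0.0029, -0.0037], [0, 0.003, -0.0036], [0, 0.0032, -0.0034], [0, 0, 0]]' --twist '[[0, 0, 0], [0, 0, 0], [0, 0, 0], [0, 0, 0], [0, 0, 0], [0, 0, 0], [0, 0, 0]]' --grip '[255, 255, 255, 255, 255, 255, 255]'

```text
time: 9.1
tool_pos: [0.5652, 0.0834, 0.1444]
orientation: [-3.135, -0.001, 1.769]
ft_force: [-13.8, -1.6, 10.3]
width: 0.0078
grip_force: 58.7
```

>>> jog_arm --delta_pos '[[0, 0.0023, -0.0043], [0, 0.0024, -0.0042], [0, 0.0035, -0.0031], [0, 0.0037, -0.0029], [0, 0.0038, -0.0028], [0, 0.0039, -0.0026], [0, 0, 0]]' --twist '[[0, 0, 0], [0, 0, 0], [0, 0, 0], [0, 0, 0], [0, 0, 0], [0, 0, 0], [0, 0, 0]]' --grip '[255, 255, 255, 255, 255, 255, 255]'

```text
time: 9.8
tool_pos: [0.5878, 0.088, 0.1653]
orientation: [3.141, 0.0, 1.77]
ft_force: [-1.2, -0.5, -1.5]
width: 0.0077
grip_force: 58.8
```

Forces have relaxed. Continuing to 45°.

>>> jog_arm --delta_pos '[[0, 0.004, -0.0025], [0, 0.0041, -0.0023], [0, 0.0042, -0.0021], [0, 0.0042, -0.002], [0, 0.0043, -0.0018], [0, 0.0044, -0.0016], [0, 0.0044, -0.0015], [0, 0.0045, -0.0013], [0, 0, 0], [0, 0, 0], [0, 0, 0]]' --twist '[[0, 0, 0], [0, 0, 0], [0, 0, 0], [0, 0, 0], [0, 0, 0], [0, 0, 0], [0, 0, 0], [0, 0, 0], [0, 0, 0], [0, 0, 0], [0, 0, 0]]' --grip '[255, 255, 255, 255, 255, 255, 255, 255, 255, 255, 255]'

```text
time: 10.9
tool_pos: [0.6219, 0.0949, 0.1818]
orientation: [3.138, -0.0, 1.77]
ft_force: [-2.7, 0.4, 7.1]
width: 0.0077
grip_force: 58.9
```

```bash
python3 - <<'E'
from h import *
c=np.array([.589,.088]);ex=np.array([np.cos(.2),np.sin(.2)]);ey=np.array([-ex[1],ex[0]])
for n in("side","top"):
    p,_=robot.camera(n);d=np.median([robot.camera(n)[1] for _ in range(5)],0);P=cloud(n,d)
    L=(P[...,:2]-c);a=L@ex;b=L@ey;Z=P[...,2]
    # lid top strip at side of the handle/rack
    for lo,hi in((-.085,-.06),(.055,.085)):
        m=(b>lo)&(b<hi)&(a>-.06)&(a<.06)&(Z>.09)&(Z<.2)
        if m.sum()>10:
            vx,vy,x0,y0=cv2.fitLine(np.c_[a[m],Z[m]].astype(np.float32),cv2.DIST_HUBER,0,.001,.001).ravel();print(n,m.sum(),"angle deg",np.degrees(np.arctan2(vy,vx)),x0,y0)
    cv2.imwrite(f"pics/e_{n}.png",cv2.resize(p[120:270,140:400] if n=="side" else p[120:240,130:290],(640,400))[...,::-1])
s=robot.sense();t=np.array(s["tool_pos"]);h=(t[:2]-c)@ex-.063;z=t[2]+.008-.07
print(t,"lid from TCP",np.degrees(np.arctan2(z,-h)-.5275),np.hypot(h,z),s["ft_force"])
E
```

```text
side 374 angle deg -43.285816 0.023813674 0.13665628
side 460 angle deg -44.364708 0.017050121 0.14409862
top 164 angle deg -42.453648 0.0149572715 0.14181331
[0.62187829 0.09482955 0.18177879] lid from TCP 45.97657790928118 0.12333900332777188 [-3.82209096  0.24318289  7.13188712]
```

View pics/e_side.png

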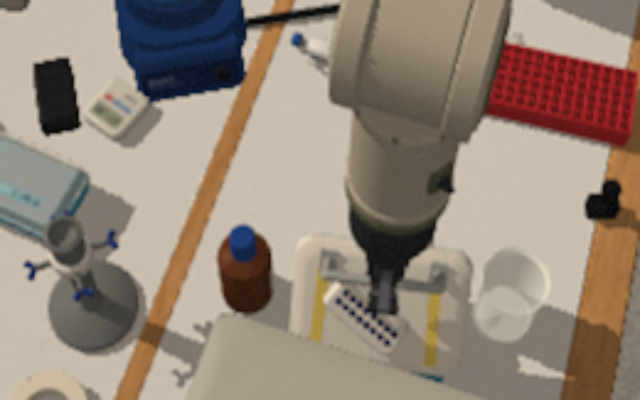

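The lid is at about 44–45° (lid edge fits 43.3° and 44.4°, tool position 46.0°). The gripper holds the bar at (385,275) and the bystanders are in place. Handing in.

```bash
python3 -c "
from cell import robot
s=robot.sense();print(s['time'],s['tool_pos'],s['grip_force'],max(map(abs,s['dq'])));print(robot.sign_off())"
```

```text
11.5 [0.62187829 0.09482955 0.18177879] 58.92142295837402 0.0012637876386918058
the job is handed in; nothing more can be done
None
```

The job is handed in at 11.5 s, verdict not shown: the lever is latched down and the gripper holds the lid still at about 44–45° by its handle, with no bystander touched as far as the pictures show.

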